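# Set the swivel hook against its stop and hang up the biscuit cutter

### The arm

A 6-joint arm with a two-finger parallel gripper is mounted at the origin on a cart in front of the work surface, level with it; the furniture and walls round the work are solid. World frame = base frame: x ahead of the robot, y to its left, z up, the work surface at z = 0. Lengths are in m, angles in degrees, forces in N, time in s.
With the tool pointing down it reaches from about 0.375 to 0.9 m from the base axis. Payload 3.1 kg.
Tool frame: the origin (TCP) lies on the centre line of the jaws, within the pads' length; the fingertips stand 8 mm ahead of it and the grasp point (between the pads) lies 11 mm behind it (bot.tip_extent is the distance from the TCP to the fingertips, in m); z points along the fingers, y is the line along which they close (so a half turn about z gives the same grasp; the last joint's range is limited). The gripper opens to 87 mm and grips with 3 to 60 N. Pads are 19 mm wide; open, the fingers measure 117 mm over their backs; the gripper's body (75 mm by 190 mm) begins 51 mm behind the grasp point.
Start: joints at [60.819, 30.224, 82.088, -0, 67.689, -10.227], TCP at [0.203, 0.591, 0.231] pointing down, gripper open.
Joint ranges: [-176.69, 176.69], [-43.24, 126.21], [12.49, 139.97], [-82, 262], [0, 151.66], [-163.58, 163.58]. Speed limits (degrees/s): [159.86, 159.86, 180, 180, 180, 180].

### API

Orientations are given as a 3x3 rotation matrix whose columns are the frame's x, y, z axes.
In Python, from rig import bot, vision, workorder gives the robot as it stands.
- The arm moves only by the shell command python3 -m handwheel 'ROWS'. ROWS is JSON, a list of rows, each an object with "delta_rot": the turn, a rotation vector about the tool's x, y, z in rad, a list of three; "xyz": the shift along the tool's x, y, z in mm, a list of three; "hand": the closure, from -1 (fully open) to 1 (shut). A call has exactly 5 rows; each row is the pose to reach, as a shift and turn from the pose commanded when the call began, along the tool's axes at that moment; what a row does not reach only later rows make up. A row lasts 1/8 s, in which the tool goes at most 62.5 mm and 10.7 degrees, less where a joint would pass 70% of its speed; a pose out of reach is approached as far as the arm can. A call with a gripper value outside its range is refused whole. The fingers move at their own pace and stop on an object; the grip force is fixed at half the most. Time passes only in rows, so rows that repeat a pose let the fingers close, or fill a call up. It gives the time, the measured TCP pose, the force, the opening and the grip force at its end, in the units of the state.
- bot.read_state(): the state, without advancing time (a new reading comes with each control period).
- vision.capture(name): name is "side" or "top"; returns the picture (384x512x3 uint8, red, green, blue); there is no depth.
- vision.camera_model(name): a dict with "camera_matrix" (3x3 intrinsics, pixels), "camera_from_world" (4x4, takes a point from world to camera coordinates). Camera axes: x right, y up, looking along -z (the intrinsics and any distortion apply to the point x, -y, -z); pixel columns grow to the right and rows downward; lengths in m; the calibration is good to about 2 mm. A picture is of the moment at which its call begins. camera_model takes no time and is no camera call.
- workorder.hand_in(): hands the job in; it is judged then, once.
The state is a dict: "time_s": time; "joint_positions": joint angles; "qvel": joint speeds; "tau": joint torques, N m; "position": TCP position; "tcp_rot": TCP orientation; "force": force on the tool from outside, world axes, zero at the start; "moment": the same for the moment, N m; "opening": opening from 0.0 (shut) to 1.0 (fully open); "grasp_force": force on a finger pad.
Only numpy, scipy, OpenCV 4.12 (cv2) and the standard library are available. Lean on these libraries where they do the work, as an engineer would, in place of code of your own. Each camera call takes 0.05 s, during which the arm holds its last target. There are 200 camera calls.

### The job

Turn the hook of the utensil stand clockwise (seen from above) until you feel it come up firmly against its hidden stop, without forcing it, then gently hang the biscuit cutter on it by its bail and let go. The hook must still rest against its stop with the cutter hanging freely; leave the mug, the glass and the spice jar standing where they are.

Things in the scene. Friction and masses are not known exactly. Their poses are not given: they have to be found in the camera images.
- stand: Fixed steel utensil stand: round foot 110 mm across and 14 mm high, post 22 mm thick, a round housing 54 mm across on top. Origin at the centre of its underside, on the post's axis. Its yaw tells nothing.
- housing (a point): Top centre of the stand's housing, 112 mm above the worktop, under the turning head. Inside, out of sight, a slightly elastic stop halts the hook; its place differs every time and can only be felt. At the stop the hook points towards the robot or left of it: at 130 to 185 degrees, counted counter-clockwise (seen from above) from +x.
- swivel: Turning head (54 mm across, top 16 mm above origin) with its hook, a round steel bar 8 mm thick along own x. Origin on the upright turning axis at the bar's centreline, 125 mm above the worktop; z up. It starts pointing right or towards the robot, at 225 to 275 degrees counter-clockwise from +x; clockwise (decreasing angle) leads to the stop. It stays where it is left: 0.3 N m of friction.
- push_point (a point): On the bar's centreline 55 mm from the turning axis; axes of the head. Here about 5.5 N sideways turns the hook. At the stop the push rises by some 2 to 4 N per mm: 9 to 14 N here is firm, and the hook then stays on its stop; over about 20 N is forcing it.
- hook_trough (a point): Over the trough of the hook, 75 mm from the turning axis, at centreline height; the bar's upper face is level with it there. The bar runs level from 27 mm to 64 mm from the axis, dips 4 mm here, then rises to the tip. A side push of about 4 N here can turn the hook off its stop again. Axes of the head.
- hook_tip (a point): Centre of the round end of the upturned tip (8 mm thick), 92 mm from the turning axis and 15 mm above the bar's centreline, so the tip tops out 19 mm above it. Axes of the head.
- cutter: Biscuit cutter, about 150 g, upright on the worktop: open steel ring 64 mm across, 30 mm high; over it a bail (arch) of 5 mm wire in own y-z plane, 60 mm wide; on its crown a pale wooden knob 22 mm thick, 89 to 131 mm up. Origin under the ring's centre, z up. The opening under the bail faces along own x: 55 mm high, 55 mm wide up to 60 mm height, narrowing to the crown.
- bail_top (a point): Underside of the bail's crown, 85.5 mm above the cutter's origin, where it hangs; axes of the cutter.
- mug: White mug, 94 mm tall, 82 mm across, standing loose at the left. Origin at the centre of its underside.
- glass: Clear glass, 93 mm tall, 81 mm across, standing loose behind the cutter. Origin at the centre of its underside.
- spice_jar: Small glass spice jar with a red cap, 109 mm tall, 46 mm across, standing loose to the left of the stand. Origin at the centre of its underside.

How it is judged (in metres and radians):
On the way, in this order (a step that is already met when the one before it is completed fails the run):
1. The hook bears firmly on its stop (more than 5 N at the stop inside) while the cutter is still away from it (contact force between stand and swivel above 5 N and distance between bail_top and hook_trough above 0.06 m), for 0.2 s.
2. The cutter's bail is over the hook (x of bail_top in the frame of swivel between 0.05 and 0.092 m and distance between bail_top and hook_trough below 0.025 m), for 0.2 s.
At the end, for the whole second after the job is handed in: The cutter hangs on the hook by its bail, the underside of the crown within 15 mm of the trough, the cutter within 20 degrees of upright and hanging below the hook, nearly still (under 80 mm/s); the hook still bears on its stop (more than 0.5 N inside) (contact force between each of stand, cutter and swivel above 0.5 N and distance between bail_top and hook_trough below 0.015 m and z of cutter in the frame of swivel below -0.07 m and angle between cutter's own z axis and vertical below 0.35 rad and linear speed of cutter below 0.08 m/s); the robot touches nothing.
It fails at once if The hook is forced against its stop (over 45 N at the stop inside, about 20 N at the hook) (contact force between stand and swivel above 45 N).
It fails at once if The cutter is pressed or knocked against the hook with more than 25 N (contact force between cutter and swivel above 25 N).
It fails at once if The mug, the glass or the spice jar is shifted by more than 40 mm (distance of any of mug, glass, spice_jar from where it was at the start of the episode above 0.04 m).
It also fails if it takes over 72 s, if anything falls off the work surface, if the arm or the gripper's body presses on something with over 40 N, if the wrist force passes 120 N, or if a joint passes its speed limit or range.

## Working session

There is one attempt and no reset: what is moved stays moved. The work goes in short steps, Python scripts to look and compute and a shell command to move; the robot and the scene stay as the last step left them, time stands still between calls to the robot, and variables do not carry over. Pictures are saved under pics/ and viewed, at most 12 in all, crops included, and the job is handed in when it is done.

```bash
ls; mkdir -p pics
python3 - <<'E'
from rig import bot, vision
import cv2,numpy as np
np.set_printoptions(precision=4,suppress=True)
for n in("side","top"):
    im=vision.capture(n); cv2.imwrite(f"pics/{n}0.png",im[:,:,::-1])
    m=vision.camera_model(n); print(n,m)
s=bot.read_state(); print(s)
E
```

```text
pics
side {'camera_matrix': array([[363.0818,   0.    , 256.9339],
       [  0.    , 363.0818, 193.3383],
       [  0.    ,   0.    ,   1.    ]]), 'camera_from_world': array([[ 0.3162, -0.9486, -0.0099, -0.167 ],
       [ 0.664 ,  0.2139,  0.7165, -0.4811],
       [-0.6776, -0.2331,  0.6975, -0.8647],
       [ 0.    ,  0.    ,  0.    ,  1.    ]])}
top {'camera_matrix': array([[365.5871,   0.    , 261.4723],
       [  0.    , 365.5871, 196.8101],
       [  0.    ,   0.    ,   1.    ]]), 'camera_from_world': array([[ 0.0024, -1.    , -0.004 ,  0.0483],
       [ 0.994 ,  0.002 ,  0.1098, -0.6026],
       [-0.1098, -0.0042,  0.9939, -1.0865],
       [ 0.    ,  0.    ,  0.    ,  1.    ]])}
{'time_s': 0.1, 'joint_positions': array([ 60.8189,  30.2754,  82.1516,   0.0014,  67.6909, -10.2282]), 'qvel': array([ 0.0287, -0.0585, -0.208 , -0.1175, -0.0056,  0.0713]), 'tau': array([ -0.001 , -44.0989, -17.7152,   0.0634,   0.0534,  -0.    ]), 'position': array([0.2026, 0.5905, 0.2296]), 'tcp_rot': array([[-0.9458,  0.3248, -0.001 ],
       [ 0.3248,  0.9458, -0.0018],
       [ 0.0004, -0.002 , -1.    ]]), 'force': array([ 0.3027, -0.1495, -0.3924]), 'moment': array([ 0.0297, -0.0198, -0.0342]), 'grasp_force': 0.0, 'opening': 0.9964148241549405}
```

View pics/side0.png

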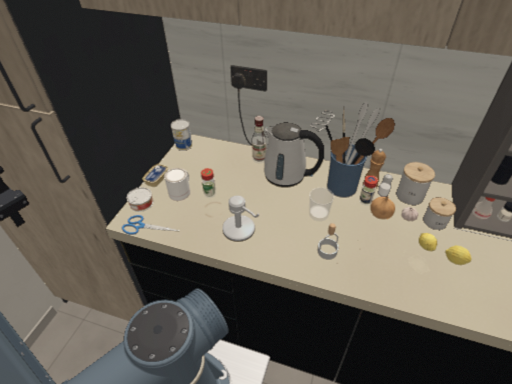

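View pics/top0.png

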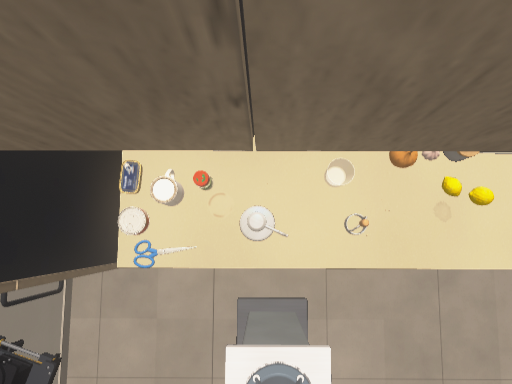

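The side view shows the stand foot at about (239,227) with its hook pointing right, the cutter at about (329,245), the glass at (320,203), the mug at (178,184) and the jar at (208,182). In the top view the housing is at (257,219), the hook tip at (287,235), the cutter ring at (356,224) and its knob at (365,223). I'll enlarge the stand and cutter.

Run:
```python
import cv2,numpy as np
s=cv2.imread("pics/side0.png");t=cv2.imread("pics/top0.png")
def c(im,x,y,w=66,h=50,k=6): return cv2.resize(im[y:y+h,x:x+w],None,fx=k,fy=k,interpolation=cv2.INTER_CUBIC)
a=np.vstack([np.hstack([c(s,210,190),c(s,295,210)]),np.hstack([c(t,230,195),c(t,325,198)])])
cv2.imwrite("pics/crop1.png",a);print(a.shape)
```

```text
(600, 792, 3)
```

View pics/crop1.png

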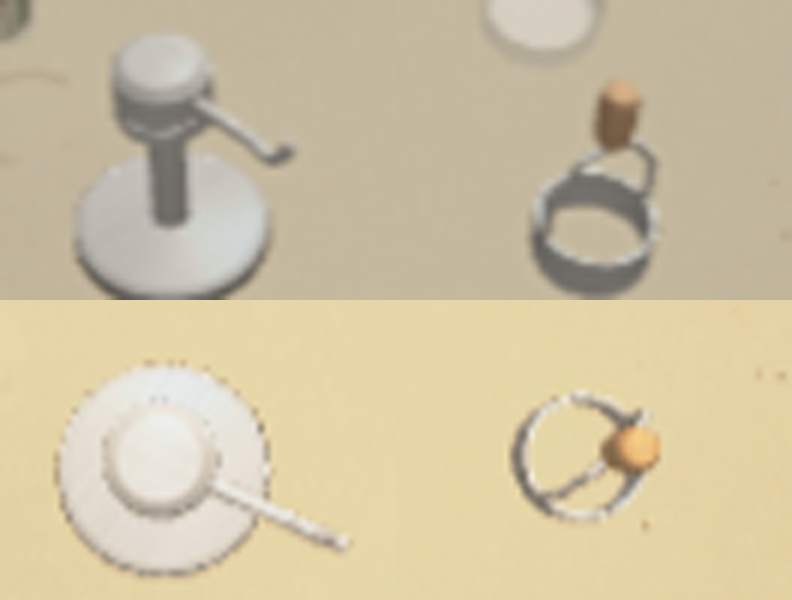

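The crop shows the stand's foot centre at about (257.1,223.2) and head at (256.8,221.3) in the top view, with the hook tip at (287.5,235.5). The cutter knob top is at (365,222.5) and the ring rim at (356.2,224.2). The bail feet are at (349.8,231.3) and (365.6,217.2). In the side view the hook tip is at (257.7,215.3), the knob top at (332.3,225.3) and the rim at (329.2,246.2).

```bash
cat > h.py <<'E'
import numpy as np
from rig import bot,vision
np.set_printoptions(precision=4,suppress=True)
def ray(n,u,v):
    m=vision.camera_model(n);K=m["camera_matrix"];T=m["camera_from_world"];R=T[:3,:3]
    d=np.linalg.inv(K)@[u,v,1]; d=np.array([d[0],-d[1],-d[2]])
    return -R.T@T[:3,3],R.T@d
def plane(n,u,v,z):
    o,d=ray(n,u,v); return (o+d*(z-o[2])/d[2])[:3]
def tri(a,b):
    A=[];B=[]
    for n,u,v in(a,b):
        o,d=ray(n,u,v);d/=np.linalg.norm(d);P=np.eye(3)-np.outer(d,d);A.append(P);B.append(P@o)
    return np.linalg.lstsq(np.vstack(A),np.hstack(B),rcond=None)[0]
def proj(n,p):
    m=vision.camera_model(n);c=m["camera_from_world"]@np.r_[p,1];q=m["camera_matrix"]@[c[0],-c[1],-c[2]];return q[:2]/q[2]
E
python3 - <<'E'
from h import *
print("foot top",plane("top",257.1,223.2,.01),"side",plane("side",238.7,227.7,.014))
print("head top",plane("top",256.8,221.3,.141), "side",plane("side",237,200.8,.141))
print("tip",plane("top",287.5,235.5,.142),tri(("top",287.5,235.5),("side",257.7,215.3)))
print("knob",plane("top",365,222.5,.131),plane("side",332.3,225.3,.131))
print("ring",plane("top",356.2,224.2,.03),plane("side",329.2,246.2,.03))
print("feet",plane("top",349.8,231.3,.03),plane("top",365.6,217.2,.03))
print("glass",plane("top",335,176,.0),plane("side",319,211,.0))
print("mug",plane("top",164,190,.094)); print("jar",plane("top",201,178,.109))
E
```

```text
foot top [0.5227 0.0631 0.01  ] side [0.5163 0.0605 0.014 ]
head top [0.5229 0.0618 0.141 ] side [0.5179 0.0606 0.141 ]
tip [ 0.4843 -0.0222  0.142 ] [ 0.4836 -0.0207  0.1376]
knob [ 0.5207 -0.2377  0.131 ] [ 0.5183 -0.2385  0.131 ]
ring [ 0.5196 -0.2389  0.03  ] [ 0.5202 -0.2421  0.03  ]
feet [ 0.498  -0.2189  0.03  ] [ 0.5409 -0.2681  0.03  ]
glass [ 0.6731 -0.1833  0.    ] [ 0.6878 -0.179   0.    ]
mug [0.6152 0.3325 0.094 ]
jar [0.6482 0.2231 0.109 ]
```

Estimates, which agree with the given sizes:
- **Stand:** axis at about (0.520, 0.062), hook at about 246.5° with tip radius 0.09.
- **Cutter:** at about (0.5195, -0.239), with its own x axis at about 41°.

Next I'll plan the approach to the hook's pushing side.

```bash
cat >> h.py <<'E'
from scipy.spatial.transform import Rotation as Ro
def Rd(psi):
    c,s=np.cos(np.radians(psi)),np.sin(np.radians(psi)); return np.array([[c,s,0],[s,-c,0],[0,0,-1.]])
def legs(p,R,way):
    """way: list of (xyz m, psi deg); prints tool-axis shifts in mm and rotvec"""
    for q,psi in way:
        R2=Rd(psi); print("xyz",np.round(R.T@(np.array(q)-p)*1e3,1),"rot",np.round(Ro.from_matrix(R.T@R2).as_rotvec(),3)); p,R=np.array(q),R2
AX=np.array([.520,.062])
def cmdpose():
    s=bot.read_state(); return s["position"],s["tcp_rot"]
E
python3 - <<'E'
from h import *
p,R=cmdpose()
p=np.array([.203,.591,.231]); R=Rd(161.05)
legs(p,R,[((.34,.34,.23),113),((.48,.09,.23),66.5),((.529,-.004,.20),66.5),((.529,-.004,.115),66.5)])
E
```

```text
xyz [-211.1 -192.9    1. ] rot [0.    0.    0.839]
xyz [-284.8   31.2    0. ] rot [0.    0.    0.812]
xyz [-66.7  82.4  30. ] rot [0. 0. 0.]
xyz [ 0.  0. 85.] rot [0. 0. 0.]
```

```bash
python3 -m handwheel '[{"xyz":[-42,-39,0],"delta_rot":[0,0,0.168],"hand":1},{"xyz":[-84,-77,0],"delta_rot":[0,0,0.336],"hand":1},{"xyz":[-127,-116,0],"delta_rot":[0,0,0.503],"hand":1},{"xyz":[-169,-154,0],"delta_rot":[0,0,0.671],"hand":1},{"xyz":[-211,-193,1],"delta_rot":[0,0,0.839],"hand":1}]'
python3 -m handwheel '[{"xyz":[-57,6,0],"delta_rot":[0,0,0.162],"hand":1},{"xyz":[-114,12,0],"delta_rot":[0,0,0.325],"hand":1},{"xyz":[-171,19,0],"delta_rot":[0,0,0.487],"hand":1},{"xyz":[-228,25,0],"delta_rot":[0,0,0.65],"hand":1},{"xyz":[-285,31,0],"delta_rot":[0,0,0.812],"hand":1}]'
python3 -m handwheel '[{"xyz":[-22,27,10],"delta_rot":[0,0,0],"hand":1},{"xyz":[-44,55,20],"delta_rot":[0,0,0],"hand":1},{"xyz":[-67,82,30],"delta_rot":[0,0,0],"hand":1},{"xyz":[-67,82,30],"delta_rot":[0,0,0],"hand":1},{"xyz":[-67,82,30],"delta_rot":[0,0,0],"hand":1}]'
python3 - <<'E'
from h import *
import cv2
s=bot.read_state();print(s["time_s"],s["position"],s["tcp_rot"],s["joint_positions"],s["force"],s["opening"])
for n in("top","side"): cv2.imwrite(f"pics/{n}1.png",vision.capture(n)[:,:,::-1])
a=cv2.imread("pics/top1.png")[150:270,200:320];b=cv2.imread("pics/side1.png")[130:250,180:300]
cv2.imwrite("pics/c2.png",cv2.resize(np.hstack([a,b]),None,fx=3,fy=3,interpolation=cv2.INTER_CUBIC))
E
```

```text
time_s: 0.72
position: [0.3404, 0.3384, 0.2294]
tcp_rot: [[-0.386, 0.923, 0.0], [0.923, 0.386, -0.0], [-0.0, 0.0, -1.0]]
force: [1.1, -0.2, 0.4]
opening: 0.517
grasp_force: 0.0
time_s: 1.35
position: [0.4801, 0.088, 0.2294]
tcp_rot: [[0.405, 0.914, -0.0], [0.914, -0.405, 0.0], [0.0, -0.0, -1.0]]
force: [1.0, 0.5, -0.1]
opening: 0.017
grasp_force: 0.0
time_s: 1.98
position: [0.5273, -0.004, 0.1992]
tcp_rot: [[0.4, 0.917, -0.002], [0.917, -0.4, 0.001], [0.0, -0.002, -1.0]]
force: [0.1, 0.1, -0.1]
opening: 0.003
grasp_force: 0.0
1.975 [ 0.5273 -0.004   0.1992] [[ 0.3999  0.9166 -0.0016]
 [ 0.9166 -0.3999  0.0007]
 [ 0.     -0.0018 -1.    ]] [-12.6016  25.1898  97.9349   0.025   56.974   10.9555] [ 0.0577  0.1138 -0.1211] 0.0029222628847599737
```

View pics/c2.png

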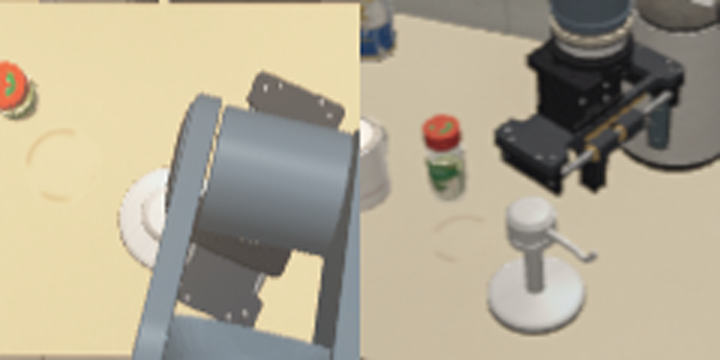

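The fingers are closed and hover over the right side of the bar, with the gripper's long axis along the push direction. The hook is undisturbed at about (590,257) in the right half. I'll lower the fingers and then approach the bar.

```bash
python3 -m handwheel '[{"xyz":[0,0,30],"delta_rot":[0,0,0],"hand":1},{"xyz":[0,0,60],"delta_rot":[0,0,0],"hand":1},{"xyz":[0,0,85],"delta_rot":[0,0,0],"hand":1},{"xyz":[0,0,85],"delta_rot":[0,0,0],"hand":1},{"xyz":[0,0,85],"delta_rot":[0,0,0],"hand":1}]'
python3 -m handwheel '[{"xyz":[0,-3,0],"delta_rot":[0,0,0],"hand":1},{"xyz":[0,-6,0],"delta_rot":[0,0,0],"hand":1},{"xyz":[0,-8,0],"delta_rot":[0,0,0],"hand":1},{"xyz":[0,-9,0],"delta_rot":[0,0,0],"hand":1},{"xyz":[0,-10,0],"delta_rot":[0,0,0],"hand":1}]'
python3 -m handwheel '[{"xyz":[0,-2,0],"delta_rot":[0,0,0],"hand":1},{"xyz":[0,-4,0],"delta_rot":[0,0,0],"hand":1},{"xyz":[0,-6,0],"delta_rot":[0,0,0],"hand":1},{"xyz":[0,-6,0],"delta_rot":[0,0,0],"hand":1},{"xyz":[0,-6,0],"delta_rot":[0,0,0],"hand":1}]'
```

```text
time_s: 2.7
position: [0.5285, -0.004, 0.1155]
tcp_rot: [[0.399, 0.917, 0.002], [0.917, -0.399, -0.0], [0.0, 0.002, -1.0]]
force: [0.3, 1.1, 1.1]
opening: 0.005
grasp_force: 0.0
time_s: 3.32
position: [0.5189, -0.0005, 0.1146]
tcp_rot: [[0.4, 0.917, 0.0], [0.917, -0.4, -0.0], [0.0, 0.0, -1.0]]
force: [0.2, 0.3, -0.4]
opening: 0.006
grasp_force: 0.0
time_s: 3.95
position: [0.5135, 0.0019, 0.1146]
tcp_rot: [[0.4, 0.917, 0.0], [0.917, -0.4, -0.0], [0.0, 0.0, -1.0]]
force: [-0.6, -0.3, -0.4]
opening: 0.007
grasp_force: 0.0
```

```bash
for i in 1; do python3 -m handwheel '[{"xyz":[-1.2,-4.7,0],"delta_rot":[0,0,0.08],"hand":1},{"xyz":[-2.1,-9.4,0],"delta_rot":[0,0,0.16],"hand":1},{"xyz":[-2.6,-14.2,0],"delta_rot":[0,0,0.24],"hand":1},{"xyz":[-2.7,-19,0],"delta_rot":[0,0,0.32],"hand":1},{"xyz":[-2.5,-23.9,0],"delta_rot":[0,0,0.40],"hand":1}]'; done
python3 -m handwheel '[{"xyz":[-1.2,-4.7,0],"delta_rot":[0,0,0.08],"hand":1},{"xyz":[-2.1,-9.4,0],"delta_rot":[0,0,0.16],"hand":1},{"xyz":[-2.6,-14.2,0],"delta_rot":[0,0,0.24],"hand":1},{"xyz":[-2.7,-19,0],"delta_rot":[0,0,0.32],"hand":1},{"xyz":[-2.5,-23.9,0],"delta_rot":[0,0,0.40],"hand":1}]'
python3 - <<'E'
from h import *
import cv2
print(bot.read_state()["force"])
for n in("top","side"): cv2.imwrite(f"pics/{n}2.png",vision.capture(n)[:,:,::-1])
a=cv2.imread("pics/top2.png")[160:280,200:320];b=cv2.imread("pics/side2.png")[140:260,180:300]
cv2.imwrite("pics/c3.png",cv2.resize(np.hstack([a,b]),None,fx=3,fy=3,interpolation=cv2.INTER_CUBIC))
E
```

```text
time_s: 4.58
position: [0.4938, 0.0075, 0.115]
tcp_rot: [[0.726, 0.687, 0.007], [0.687, -0.726, -0.003], [0.003, 0.007, -1.0]]
force: [3.4, -4.5, -3.1]
opening: 0.007
grasp_force: 2.8
time_s: 5.2
position: [0.4739, 0.0232, 0.1148]
tcp_rot: [[0.936, 0.351, 0.004], [0.351, -0.936, -0.003], [0.002, 0.004, -1.0]]
force: [1.7, -6.1, -0.7]
opening: 0.004
grasp_force: 2.8
[ 1.6822 -6.1193 -0.6791]
```

View pics/c3.png

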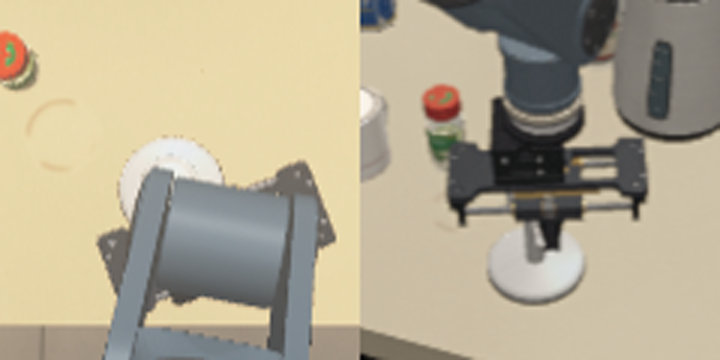

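Pushing works: about 6.3 N of friction, with the hook now at about 200°. From here I'll use 2.6 mm steps with a force check after each.

```bash
cat > chk.py <<'E'
from h import *
import sys
s=bot.read_state();R=s["tcp_rot"];f=s["force"]@R
print("t %.2f theta %.1f push %.1f side %.1f z %.1f pos"%(s["time_s"],np.degrees(np.arctan2(R[1,0],R[0,0]))+180,f[1],f[0],f[2]),s["position"])
sys.exit(f[1]>8)
E
python3 -m handwheel '[{"xyz":[-0.9,-2.9,0],"delta_rot":[0,0,0.05],"hand":1},{"xyz":[-1.7,-5.8,0],"delta_rot":[0,0,0.1],"hand":1},{"xyz":[-2.3,-8.7,0],"delta_rot":[0,0,0.15],"hand":1},{"xyz":[-2.3,-8.7,0],"delta_rot":[0,0,0.15],"hand":1},{"xyz":[-2.3,-8.7,0],"delta_rot":[0,0,0.15],"hand":1}]' >/dev/null; python3 chk.py &&
python3 -m handwheel '[{"xyz":[-0.3,-0.9,0],"delta_rot":[0,0,0.015],"hand":1},{"xyz":[-0.6,-1.7,0],"delta_rot":[0,0,0.03],"hand":1},{"xyz":[-0.8,-2.6,0],"delta_rot":[0,0,0.045],"hand":1},{"xyz":[-0.8,-2.6,0],"delta_rot":[0,0,0.045],"hand":1},{"xyz":[-0.8,-2.6,0],"delta_rot":[0,0,0.045],"hand":1}]' >/dev/null; python3 chk.py &&
python3 -m handwheel '[{"xyz":[-0.3,-0.9,0],"delta_rot":[0,0,0.015],"hand":1},{"xyz":[-0.6,-1.7,0],"delta_rot":[0,0,0.03],"hand":1},{"xyz":[-0.8,-2.6,0],"delta_rot":[0,0,0.045],"hand":1},{"xyz":[-0.8,-2.6,0],"delta_rot":[0,0,0.045],"hand":1},{"xyz":[-0.8,-2.6,0],"delta_rot":[0,0,0.045],"hand":1}]' >/dev/null; python3 chk.py
```

```text
t 5.92 theta 192.1 push 3.2 side 1.1 z 1.3 pos [0.4679 0.0316 0.1147]
t 5.92 theta 192.1 push 3.2 side 1.1 z 1.3 pos [0.4679 0.0316 0.1147]
t 5.92 theta 192.1 push 3.2 side 1.1 z 1.3 pos [0.4679 0.0316 0.1147]False
False
False
```

```bash
sed -i 's/sys.exit(f\[1\]>8)/sys.exit(int(f[1]>8))/' chk.py; 
python3 -m handwheel '[{"xyz":[-0.3,-0.9,0],"delta_rot":[0,0,0.015],"hand":1},{"xyz":[-0.6,-1.7,0],"delta_rot":[0,0,0.03],"hand":1},{"xyz":[-0.8,-2.6,0],"delta_rot":[0,0,0.045],"hand":1},{"xyz":[-0.8,-2.6,0],"delta_rot":[0,0,0.045],"hand":1},{"xyz":[-0.8,-2.6,0],"delta_rot":[0,0,0.045],"hand":1}]' >/dev/null && python3 chk.py &&
python3 -m handwheel '[{"xyz":[-0.3,-0.9,0],"delta_rot":[0,0,0.015],"hand":1},{"xyz":[-0.6,-1.7,0],"delta_rot":[0,0,0.03],"hand":1},{"xyz":[-0.8,-2.6,0],"delta_rot":[0,0,0.045],"hand":1},{"xyz":[-0.8,-2.6,0],"delta_rot":[0,0,0.045],"hand":1},{"xyz":[-0.8,-2.6,0],"delta_rot":[0,0,0.045],"hand":1}]' >/dev/null && python3 chk.py &&
python3 -m handwheel '[{"xyz":[-0.3,-0.9,0],"delta_rot":[0,0,0.015],"hand":1},{"xyz":[-0.6,-1.7,0],"delta_rot":[0,0,0.03],"hand":1},{"xyz":[-0.8,-2.6,0],"delta_rot":[0,0,0.045],"hand":1},{"xyz":[-0.8,-2.6,0],"delta_rot":[0,0,0.045],"hand":1},{"xyz":[-0.8,-2.6,0],"delta_rot":[0,0,0.045],"hand":1}]' >/dev/null && python3 chk.py &&
python3 -m handwheel '[{"xyz":[-0.3,-0.9,0],"delta_rot":[0,0,0.015],"hand":1},{"xyz":[-0.6,-1.7,0],"delta_rot":[0,0,0.03],"hand":1},{"xyz":[-0.8,-2.6,0],"delta_rot":[0,0,0.045],"hand":1},{"xyz":[-0.8,-2.6,0],"delta_rot":[0,0,0.045],"hand":1},{"xyz":[-0.8,-2.6,0],"delta_rot":[0,0,0.045],"hand":1}]' >/dev/null && python3 chk.py
```

```text
t 6.55 theta 189.4 push 4.4 side 3.1 z -0.2 pos [0.4661 0.0346 0.1146]
t 7.17 theta 186.9 push 3.3 side 3.0 z 0.3 pos [0.4646 0.037  0.1146]
t 7.80 theta 184.3 push 3.7 side 3.3 z 0.1 pos [0.4634 0.0394 0.1146]
t 8.43 theta 181.7 push 2.8 side 3.4 z -0.7 pos [0.4623 0.042  0.1146]
```

```bash
python3 -m handwheel '[{"xyz":[-0.2,-0.5,0],"delta_rot":[0,0,0.009],"hand":1},{"xyz":[-0.3,-1,0],"delta_rot":[0,0,0.018],"hand":1},{"xyz":[-0.5,-1.6,0],"delta_rot":[0,0,0.027],"hand":1},{"xyz":[-0.7,-2.1,0],"delta_rot":[0,0,0.036],"hand":1},{"xyz":[-0.8,-2.6,0],"delta_rot":[0,0,0.045],"hand":1}]' >/dev/null && python3 chk.py &&
python3 -m handwheel '[{"xyz":[-0.2,-0.5,0],"delta_rot":[0,0,0.009],"hand":1},{"xyz":[-0.3,-1,0],"delta_rot":[0,0,0.018],"hand":1},{"xyz":[-0.5,-1.6,0],"delta_rot":[0,0,0.027],"hand":1},{"xyz":[-0.7,-2.1,0],"delta_rot":[0,0,0.036],"hand":1},{"xyz":[-0.8,-2.6,0],"delta_rot":[0,0,0.045],"hand":1}]' >/dev/null && python3 chk.py &&
python3 -m handwheel '[{"xyz":[-0.2,-0.5,0],"delta_rot":[0,0,0.009],"hand":1},{"xyz":[-0.3,-1,0],"delta_rot":[0,0,0.018],"hand":1},{"xyz":[-0.5,-1.6,0],"delta_rot":[0,0,0.027],"hand":1},{"xyz":[-0.7,-2.1,0],"delta_rot":[0,0,0.036],"hand":1},{"xyz":[-0.8,-2.6,0],"delta_rot":[0,0,0.045],"hand":1}]' >/dev/null && python3 chk.py &&
python3 -m handwheel '[{"xyz":[-0.2,-0.5,0],"delta_rot":[0,0,0.009],"hand":1},{"xyz":[-0.3,-1,0],"delta_rot":[0,0,0.018],"hand":1},{"xyz":[-0.5,-1.6,0],"delta_rot":[0,0,0.027],"hand":1},{"xyz":[-0.7,-2.1,0],"delta_rot":[0,0,0.036],"hand":1},{"xyz":[-0.8,-2.6,0],"delta_rot":[0,0,0.045],"hand":1}]' >/dev/null && python3 chk.py
```

```text
t 9.05 theta 179.1 push 4.2 side 3.0 z -1.0 pos [0.4613 0.0445 0.1145]
t 9.68 theta 176.5 push 4.2 side 3.6 z -0.9 pos [0.4605 0.0471 0.1145]
t 10.30 theta 174.0 push 4.8 side 3.1 z -0.9 pos [0.4598 0.0497 0.1145]
t 10.93 theta 171.4 push 7.4 side 3.8 z -1.1 pos [0.4593 0.0518 0.1146]
```

```bash
python3 -m handwheel '[{"xyz":[0,-0.3,0],"delta_rot":[0,0,0],"hand":1},{"xyz":[0,-0.5,0],"delta_rot":[0,0,0],"hand":1},{"xyz":[0,-0.8,0],"delta_rot":[0,0,0],"hand":1},{"xyz":[0,-1.0,0],"delta_rot":[0,0,0],"hand":1},{"xyz":[0,-1.2,0],"delta_rot":[0,0,0],"hand":1}]' >/dev/null && python3 chk.py
```

```text
t 11.55 theta 171.5 push 9.1 side 4.4 z -1.1 pos [0.4593 0.0526 0.1146]
```

```bash
python3 -m handwheel '[{"xyz":[0,-0.3,0],"delta_rot":[0,0,0],"hand":1},{"xyz":[0,-0.5,0],"delta_rot":[0,0,0],"hand":1},{"xyz":[0,-0.8,0],"delta_rot":[0,0,0],"hand":1},{"xyz":[0,-1.0,0],"delta_rot":[0,0,0],"hand":1},{"xyz":[0,-1.0,0],"delta_rot":[0,0,0],"hand":1}]' >/dev/null ; python3 chk.py
```

```text
t 12.18 theta 171.5 push 9.2 side 3.5 z -2.2 pos [0.4592 0.0533 0.1146]
```

```bash
python3 -m handwheel '[{"xyz":[0,-0.3,0],"delta_rot":[0,0,0],"hand":1},{"xyz":[0,-0.5,0],"delta_rot":[0,0,0],"hand":1},{"xyz":[0,-0.8,0],"delta_rot":[0,0,0],"hand":1},{"xyz":[0,-1.0,0],"delta_rot":[0,0,0],"hand":1},{"xyz":[0,-1.2,0],"delta_rot":[0,0,0],"hand":1}]' >/dev/null ; python3 chk.py
```

```text
t 12.80 theta 171.5 push 10.3 side 3.5 z -1.9 pos [0.4593 0.0541 0.1146]
```

```bash
python3 -m handwheel '[{"xyz":[0,-0.4,0],"delta_rot":[0,0,0],"hand":1},{"xyz":[0,-0.8,0],"delta_rot":[0,0,0],"hand":1},{"xyz":[0,-1.1,0],"delta_rot":[0,0,0],"hand":1},{"xyz":[0,-1.3,0],"delta_rot":[0,0,0],"hand":1},{"xyz":[0,-1.3,0],"delta_rot":[0,0,0],"hand":1}]' >/dev/null ; python3 chk.py
```

```text
t 13.43 theta 171.6 push 13.6 side 2.6 z -1.5 pos [0.4592 0.055  0.1146]
```

The hook is firmly on its stop at about 13.6 N. I'll back off, lift and go over the cutter, then look.

```bash
python3 -m handwheel '[{"xyz":[0,4,0],"delta_rot":[0,0,0],"hand":1},{"xyz":[0,12,0],"delta_rot":[0,0,0],"hand":1},{"xyz":[0,30,0],"delta_rot":[0,0,0],"hand":1},{"xyz":[0,30,-40],"delta_rot":[0,0,0],"hand":1},{"xyz":[0,30,-95],"delta_rot":[0,0,0],"hand":1}]' | head -2
python3 - <<'E'
from h import *
p,R=cmdpose()
legs(p,R,[((.52,-.239,.21),41)])
E
```

```text
time_s: 14.05
position: [0.4527, 0.0281, 0.2088]
xyz [106.8 253.9  -2.5] rot [-0.005  0.008 -0.867]
```

```bash
python3 -m handwheel '[{"xyz":[21,51,0],"delta_rot":[0,0,-0.17],"hand":0},{"xyz":[43,102,0],"delta_rot":[0,0,-0.35],"hand":-0.3},{"xyz":[64,153,0],"delta_rot":[0,0,-0.52],"hand":-0.3},{"xyz":[85,203,0],"delta_rot":[0,0,-0.69],"hand":-0.3},{"xyz":[107,254,0],"delta_rot":[0,0,-0.867],"hand":-0.3}]' | head -3
python3 - <<'E'
from h import *
import cv2
s=bot.read_state();print(s["position"],s["joint_positions"],s["opening"])
for n in("top","side"): cv2.imwrite(f"pics/{n}3.png",vision.capture(n)[:,:,::-1])
a=cv2.imread("pics/top3.png")[195:255,225:285];b=cv2.imread("pics/side3.png")[185:245,205:265]
c=cv2.imread("pics/side3.png")[180:270,265:400];d=cv2.imread("pics/top3.png")[150:240,290:425]
o=np.hstack([cv2.resize(i,(400,300) if k>1 else (300,300),interpolation=cv2.INTER_CUBIC) for k,i in enumerate((a,b))])
o2=np.hstack([cv2.resize(i,(300,200),interpolation=cv2.INTER_CUBIC) for i in (c,d)])
cv2.imwrite("pics/c4.png",np.vstack([o,o2]))
E
```

```text
time_s: 14.68
position: [0.5222, -0.2398, 0.2086]
tcp_rot: [[0.75, 0.661, -0.003], [0.661, -0.75, 0.004], [0.0, -0.005, -1.0]]
[ 0.5222 -0.2398  0.2086] [-35.8403  27.9618  90.5985   0.0891  61.7153  12.7332] 0.48872154241937243
```

View pics/c4.png

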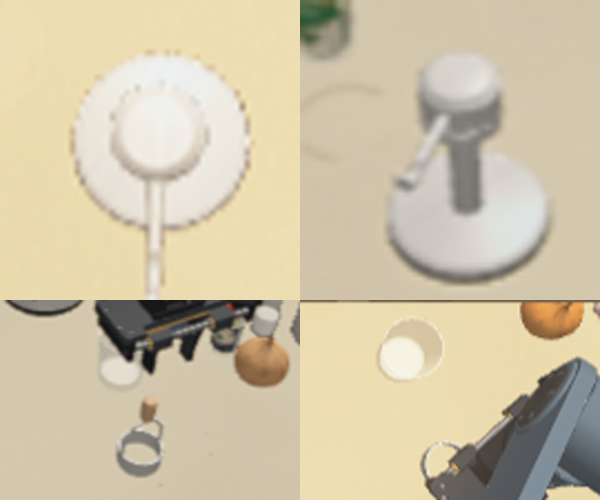

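The hook now points almost straight toward the robot: in the top view the bar runs from about (256,231) down past (255.6,254), and in the side view the tip is at about (226,221). The cutter still stands below the open gripper. I'll measure the hook angle precisely, checking the tip in both views.

Run:
```python
from h import *
import cv2
t=cv2.cvtColor(cv2.imread("pics/top3.png"),cv2.COLOR_BGR2HSV)
m=((t[:,:,1]<75)&(t[:,:,2]>110))
P=[]
for r in range(226,268):
    c=np.flatnonzero(m[r,235:280])+235
    if r>=239: print(r,len(c),c.mean() if len(c) else None,end="; ")
    if 244<=r<=252 and len(c): P.append(plane("top",c.mean(),r,.125)[:2])
P=np.array(P);print("\nbar",P[0],P[-1])
print("angles from axis",np.degrees(np.arctan2(*(P-AX).T[::-1]))%360, "slope",np.degrees(np.arctan2(*(P[-1]-P[0])[::-1])))
print("tip",plane("side",226,221.2,.140), "head", plane("top",257,221.6,.141))
```

```text
239 45 257.0; 240 45 257.0; 241 45 257.0; 242 45 257.0; 243 45 257.0; 244 45 257.0; 245 45 257.0; 246 45 257.0; 247 45 257.0; 248 45 257.0; 249 45 257.0; 250 45 257.0; 251 45 257.0; 252 45 257.0; 253 45 257.0; 254 45 257.0; 255 45 257.0; 256 45 257.0; 257 45 257.0; 258 45 257.0; 259 45 257.0; 260 45 257.0; 261 45 257.0; 262 45 257.0; 263 45 257.0; 264 45 257.0; 265 45 257.0; 266 45 257.0; 267 45 257.0; 
bar [0.4608 0.0613] [0.4389 0.0612]
angles from axis [180.689  180.668  180.6487 180.6311 180.6148 180.5998 180.5858 180.5729
 180.5608] slope -179.7851163369133
tip [0.4296 0.0621 0.14  ] head [0.5221 0.0613 0.141 ]
```

Run:
```python
from h import *
import cv2
im=cv2.imread("pics/top3.png").astype(int)
d=im[:,:,2]-im[:,:,0]   # r-b: worktop yellow high
P=[]
for r in range(236,266):
    row=d[r,240:275]; bg=np.median(row); w=np.clip(bg-15-row,0,None)
    if w.sum()>0:
        u=(w*np.arange(240,275)).sum()/w.sum(); print(r,round(u,1),w.sum(),end="; ")
        if 243<=r<=252: P.append(plane("top",u,r,.125)[:2])
P=np.array(P);print("\nbar",P[0],P[-1])
for ax in (AX,np.array([.522,.0615])): print("angle",np.degrees(np.arctan2(*(P-ax).T[::-1]))%360)
q=np.polyfit(P[:,0],P[:,1],1);print("slope",180+np.degrees(np.arctan(q[0])),"y at .52",np.polyval(q,.52))
```

```text
239 256.8 273.0; 240 256.6 146.0; 241 255.5 53.0; 242 255.5 49.0; 243 255.5 49.0; 244 255.5 52.0; 245 255.5 35.0; 246 255.4 34.0; 247 255.4 38.0; 248 255.4 50.0; 249 255.3 67.0; 250 255.3 61.0; 251 255.3 56.0; 252 255.2 53.0; 253 255.2 47.0; 254 255.0 79.0; 255 254.9 64.0; 256 255.0 4.0; 
bar [0.4635 0.0655] [0.4388 0.0661]
angle [176.4684 176.619  176.719  176.8291 176.9822 176.9125 176.8395 177.052
 177.1833 177.1381]
angle [176.1009 176.263  176.375  176.496  176.6577 176.6023 176.5427 176.76
 176.8979 176.8632]
slope 178.6137861187473 y at .52 0.06406496117023072
```

The hook is at about 177.5°, with the trough near (0.445, 0.066). Next I'll grasp the knob.

Run:
```python
from h import *
p,R=cmdpose();print(p,np.degrees(np.arctan2(R[1,0],R[0,0])))
legs(p,R,[((.52,-.239,.105),41)])
```

```text
[ 0.5243 -0.2446  0.2089] 40.90083067656256
xyz [  0.4  -7.2 103.9] rot [ 0.002  0.    -0.002]
```

```bash
python3 -m handwheel '[{"xyz":[0,-7,20],"delta_rot":[0,0,0],"hand":-0.3},{"xyz":[0.4,-7,50],"delta_rot":[0,0,0],"hand":-0.3},{"xyz":[0.4,-7,80],"delta_rot":[0,0,0],"hand":-0.3},{"xyz":[0.4,-7,100],"delta_rot":[0,0,0],"hand":-0.3},{"xyz":[0.4,-7,104],"delta_rot":[0,0,0],"hand":-0.3}]'
python3 -m handwheel '[{"xyz":[0,0,0],"delta_rot":[0,0,0],"hand":0},{"xyz":[0,0,0],"delta_rot":[0,0,0],"hand":0.5},{"xyz":[0,0,0],"delta_rot":[0,0,0],"hand":1},{"xyz":[0,0,0],"delta_rot":[0,0,0],"hand":1},{"xyz":[0,0,0],"delta_rot":[0,0,0],"hand":1}]'
```

```text
time_s: 15.4
position: [0.517, -0.2316, 0.1037]
tcp_rot: [[0.754, 0.657, -0.005], [0.657, -0.754, 0.005], [-0.001, -0.007, -1.0]]
force: [0.3, -0.1, -0.2]
opening: 0.653
grasp_force: 0.0
time_s: 16.02
position: [0.5196, -0.2345, 0.1059]
tcp_rot: [[0.754, 0.657, 0.001], [0.657, -0.754, -0.001], [0.0, 0.001, -1.0]]
force: [0.0, -0.6, 1.3]
opening: 0.234
grasp_force: 30.0
```

```bash
python3 -m handwheel '[{"xyz":[0,0,-10],"delta_rot":[0,0,0],"hand":1},{"xyz":[0,0,-40],"delta_rot":[0,0,0],"hand":1},{"xyz":[0,0,-80],"delta_rot":[0,0,0],"hand":1},{"xyz":[0,0,-90],"delta_rot":[0,0,0],"hand":1},{"xyz":[0,0,-90],"delta_rot":[0,0,0],"hand":1}]'
python3 - <<'E'
from h import *
import cv2
for n in("top","side"): cv2.imwrite(f"pics/{n}4.png",vision.capture(n)[:,:,::-1])
s=bot.read_state();p=s["position"];print(p,s["force"],s["joint_positions"])
print("tcp px",proj("side",p),"tip",proj("side",p+[0,0,-.008]))
c=cv2.imread("pics/side4.png")[160:250,280:400]
cv2.imwrite("pics/c5.png",cv2.resize(c,None,fx=6,fy=6,interpolation=cv2.INTER_CUBIC))
E
```

```text
time_s: 16.65
position: [0.5191, -0.2341, 0.1959]
tcp_rot: [[0.754, 0.657, 0.001], [0.657, -0.754, -0.0], [0.0, 0.001, -1.0]]
force: [0.6, -0.3, -1.7]
opening: 0.239
grasp_force: 30.0
[ 0.5182 -0.2335  0.1942] [-0.1788  1.3819 -2.5199] [-35.5144  28.5329  92.3745  -0.0005  59.2684  13.4212]
tcp px [333.5317 210.2566] tip [333.1452 212.1826]
```

View pics/c5.png

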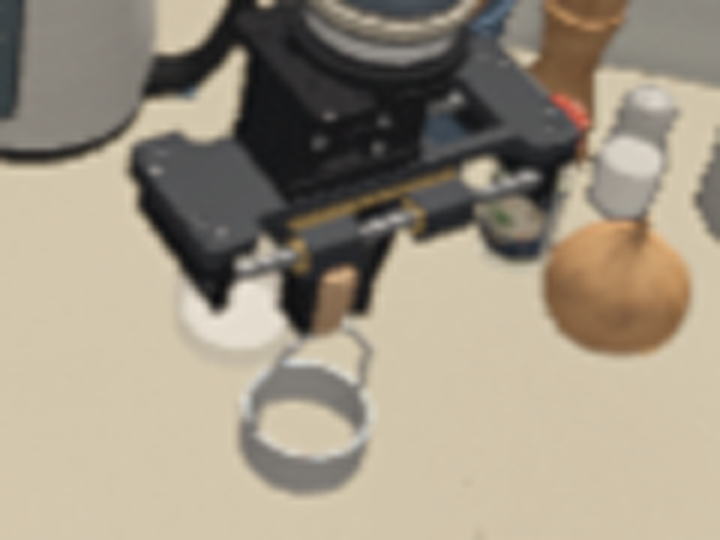

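The cutter hangs straight from the jaws. Its rim centre is at about (331,228.4) and its bail legs reach the rim near (326,220.5) and (340.5,223.5). I'll check the grasp offset and the bail direction.

Run:
```python
from h import *
for f in ((.498,-.2189,.03),(.5409,-.2681,.03)): print("foot in side0 crop", (proj("side",f)-[295,210])*6+[396,0])
s=bot.read_state();p=s["position"];zt=.1942-.106+.03
c=plane("side",330.6,228.1,zt);R=s["tcp_rot"]
print("ring centre",c,"offset tool",R.T@(c-[.5182,-.2335,zt])*1e3, p)
cx,cy=p[:2]
for a in (35,41,47,131):
    for sg in(1,-1):
        d=np.array([np.cos(np.radians(a-90)),np.sin(np.radians(a-90))])*.03*sg
        print(a,sg,(proj("side",np.r_[c[:2]+d,zt])-[280,160])*6, end=" ")
```

```text
foot in side0 crop [548.9762 238.8355]
foot in side0 crop [657.4573 199.5466]
ring centre [ 0.5174 -0.2353  0.1182] offset tool [-1.8054  0.8654 -0.0013] [ 0.5182 -0.2335  0.1942]
35 1 [358.9697 395.0583] 35 -1 [247.6177 422.2915] 41 1 [355.8862 390.5512] 41 -1 [250.5262 426.9207] 47 1 [352.247  386.2572] 47 -1 [254.0331 431.3653] 131 1 [272.7357 366.6322] 131 -1 [335.627  452.1487]
```

Run:
```python
from h import *
p,R=cmdpose()
legs(p,R,[((.40,-.06,.195),-2.5),((.398,.0665,.1775),-2.5),((.448,.0645,.1775),-2.5)])
```

```text
xyz [  24.8 -208.4   -0.2] rot [-0.003  0.002  0.76 ]
xyz [  -7.5 -126.3   17.5] rot [0. 0. 0.]
xyz [50.  -0.2  0. ] rot [0. 0. 0.]
```

```bash
python3 -m handwheel '[{"xyz":[5,-42,0],"delta_rot":[0,0,0.15],"hand":1},{"xyz":[10,-83,0],"delta_rot":[0,0,0.3],"hand":1},{"xyz":[15,-125,0],"delta_rot":[0,0,0.46],"hand":1},{"xyz":[20,-167,0],"delta_rot":[0,0,0.61],"hand":1},{"xyz":[25,-208,0],"delta_rot":[0,0,0.76],"hand":1}]'
python3 -m handwheel '[{"xyz":[-2,-30,4],"delta_rot":[0,0,0],"hand":1},{"xyz":[-5,-70,10],"delta_rot":[0,0,0],"hand":1},{"xyz":[-7,-105,14],"delta_rot":[0,0,0],"hand":1},{"xyz":[-7.5,-126,17],"delta_rot":[0,0,0],"hand":1},{"xyz":[-7.5,-126,17],"delta_rot":[0,0,0],"hand":1}]'
python3 - <<'E'
from h import *
import cv2
for n in("top","side"): cv2.imwrite(f"pics/{n}5.png",vision.capture(n)[:,:,::-1])
s=bot.read_state();p=s["position"];print(p,s["force"],s["joint_positions"])
print(s["tcp_rot"])
legs(p,s["tcp_rot"],[((.398,.0665,.1775),-2.5)])
c=cv2.imread("pics/side5.png")[165:265,180:280]
cv2.imwrite("pics/c6.png",cv2.resize(c,None,fx=6,fy=6,interpolation=cv2.INTER_CUBIC))
E
```

```text
time_s: 17.38
position: [0.3995, -0.0594, 0.1943]
tcp_rot: [[0.999, -0.049, -0.003], [-0.049, -0.999, 0.002], [-0.003, -0.001, -1.0]]
force: [0.5, 0.2, -1.1]
opening: 0.238
grasp_force: 30.0
time_s: 18.0
position: [0.398, 0.0665, 0.1774]
tcp_rot: [[0.999, -0.04, -0.004], [-0.04, -0.999, 0.0], [-0.004, -0.0, -1.0]]
force: [-0.6, -0.9, -2.0]
opening: 0.242
grasp_force: 30.0
[0.3989 0.0652 0.1779] [ 0.59   -0.4201 -1.1187] [ -6.6478  18.7681 115.6352  -0.0282  45.6979  85.8059]
[[ 0.9991 -0.0425 -0.0018]
 [-0.0425 -0.9991 -0.0001]
 [-0.0018  0.0002 -1.    ]]
xyz [-0.9 -1.3  0.4] rot [0.    0.002 0.001]
```

View pics/c6.png

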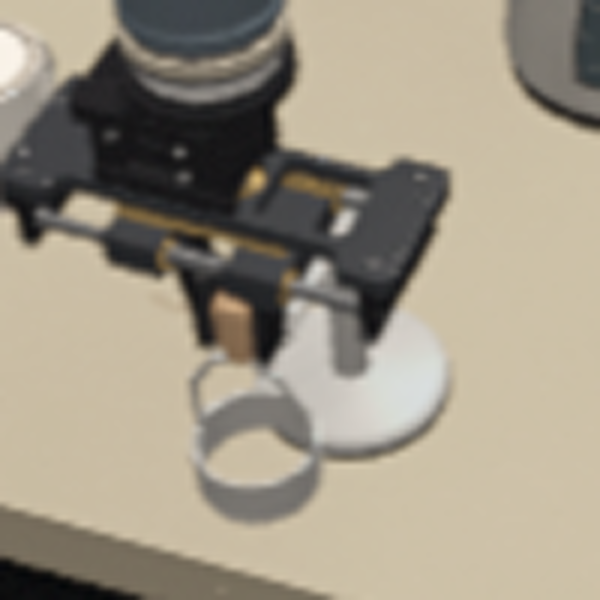

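The cutter sits in front of the hook tip with its bail facing it, rim centre at about (223,240) in the image. I'll slide it inward gently in two parts, checking forces.

```bash
python3 -m handwheel '[{"xyz":[5,-1.3,0],"delta_rot":[0,0,0],"hand":1},{"xyz":[10,-1.6,0],"delta_rot":[0,0,0],"hand":1},{"xyz":[15,-1.9,0],"delta_rot":[0,0,0],"hand":1},{"xyz":[20,-2.2,0],"delta_rot":[0,0,0],"hand":1},{"xyz":[25,-2.4,0],"delta_rot":[0,0,0],"hand":1}]' >/dev/null && python3 chk.py && 
python3 -m handwheel '[{"xyz":[6,-0.3,0],"delta_rot":[0,0,0],"hand":1},{"xyz":[12,-0.5,0],"delta_rot":[0,0,0],"hand":1},{"xyz":[18,-0.8,0],"delta_rot":[0,0,0],"hand":1},{"xyz":[23,-1,0],"delta_rot":[0,0,0],"hand":1},{"xyz":[24,-1,0],"delta_rot":[0,0,0],"hand":1}]' >/dev/null && python3 chk.py
python3 - <<'E'
from h import *
import cv2
for n in("top","side"): cv2.imwrite(f"pics/{n}6.png",vision.capture(n)[:,:,::-1])
s=bot.read_state();print(s["position"],s["force"])
c=cv2.imread("pics/side6.png")[165:265,180:280]
cv2.imwrite("pics/c7.png",cv2.resize(c,None,fx=6,fy=6,interpolation=cv2.INTER_CUBIC))
E
```

```text
t 18.73 theta 177.5 push 0.5 side -0.5 z 2.2 pos [0.4249 0.0665 0.1786]
t 19.35 theta 177.5 push -0.3 side -0.0 z 1.4 pos [0.449  0.0666 0.1786]
[0.4484 0.0666 0.1785] [-0.7012  0.9653 -1.2572]
```

View pics/c7.png

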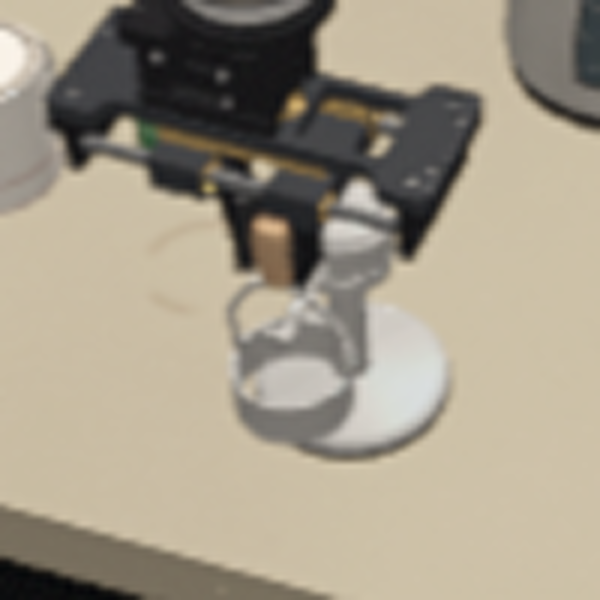

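The bail is over the hook: the tip shows at about (275,325) of the crop, just under the crown, and nothing is touching. I'll lower it gently.

```bash
python3 -m handwheel '[{"xyz":[0,0,6],"delta_rot":[0,0,0],"hand":1},{"xyz":[0,0,13],"delta_rot":[0,0,0],"hand":1},{"xyz":[0,0,20],"delta_rot":[0,0,0],"hand":1},{"xyz":[0,0,25],"delta_rot":[0,0,0],"hand":1},{"xyz":[0,0,28],"delta_rot":[0,0,0],"hand":1}]' >/dev/null ; python3 chk.py ;
python3 -m handwheel '[{"xyz":[0,0,0.4],"delta_rot":[0,0,0],"hand":1},{"xyz":[0,0,0.8],"delta_rot":[0,0,0],"hand":1},{"xyz":[0,0,1.2],"delta_rot":[0,0,0],"hand":1},{"xyz":[0,0,1.6],"delta_rot":[0,0,0],"hand":1},{"xyz":[0,0,2],"delta_rot":[0,0,0],"hand":1}]' >/dev/null ; python3 chk.py
```

```text
t 20.07 theta 177.5 push 0.3 side -0.5 z 2.8 pos [0.4483 0.0666 0.1501]
t 20.70 theta 177.5 push 0.4 side -0.5 z 1.3 pos [0.4485 0.0666 0.1486]
```

```bash
python3 -m handwheel '[{"xyz":[0,0,0.4],"delta_rot":[0,0,0],"hand":1},{"xyz":[0,0,0.8],"delta_rot":[0,0,0],"hand":1},{"xyz":[0,0,1.2],"delta_rot":[0,0,0],"hand":1},{"xyz":[0,0,1.6],"delta_rot":[0,0,0],"hand":1},{"xyz":[0,0,2],"delta_rot":[0,0,0],"hand":1}]' >/dev/null ; python3 chk.py
python3 -m handwheel '[{"xyz":[0,0,0.2],"delta_rot":[0,0,0],"hand":1},{"xyz":[0,0,0.4],"delta_rot":[0,0,0],"hand":1},{"xyz":[0,0,0.6],"delta_rot":[0,0,0],"hand":1},{"xyz":[0,0,0.8],"delta_rot":[0,0,0],"hand":1},{"xyz":[0,0,1],"delta_rot":[0,0,0],"hand":1}]' >/dev/null ; python3 chk.py
```

```text
t 21.32 theta 177.5 push -0.5 side 1.3 z 1.1 pos [0.4487 0.0666 0.1466]
t 21.95 theta 177.5 push -0.0 side 1.1 z -0.2 pos [0.4488 0.0666 0.1457]
```

```bash
python3 -m handwheel '[{"xyz":[0,0,0.2],"delta_rot":[0,0,0],"hand":1},{"xyz":[0,0,0.4],"delta_rot":[0,0,0],"hand":1},{"xyz":[0,0,0.6],"delta_rot":[0,0,0],"hand":1},{"xyz":[0,0,0.8],"delta_rot":[0,0,0],"hand":1},{"xyz":[0,0,0.8],"delta_rot":[0,0,0],"hand":1}]' >/dev/null ; python3 chk.py
python3 - <<'E'
from h import *
import cv2
for n in("top","side"): cv2.imwrite(f"pics/{n}7.png",vision.capture(n)[:,:,::-1])
c=cv2.imread("pics/side7.png")[165:265,180:280]
cv2.imwrite("pics/c8.png",cv2.resize(c,None,fx=6,fy=6,interpolation=cv2.INTER_CUBIC))
E
```

```text
t 22.57 theta 177.5 push -0.4 side 0.9 z -3.4 pos [0.4489 0.0665 0.145 ]
```

View pics/c8.png

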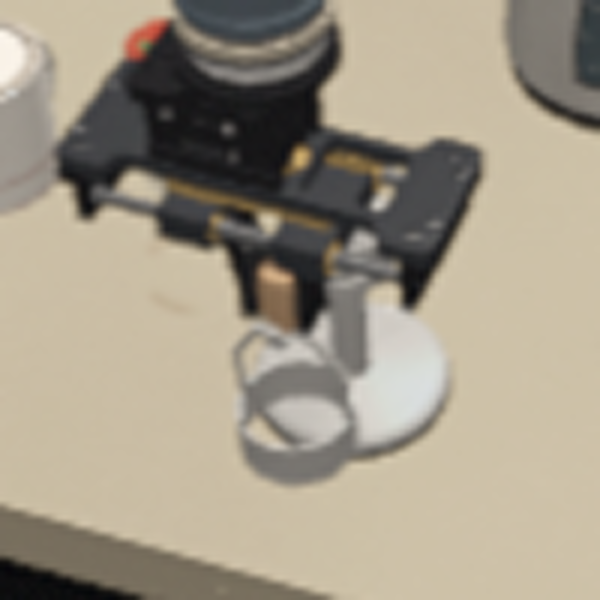

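The crown rests on the bar: about 5 N has been transferred, and the crown height of 0.1246 matches the trough. In the picture the bail sits over the bar at about (270,330). I'll relieve the pressure slightly and release.

```bash
python3 -m handwheel '[{"xyz":[0,0,-0.6],"delta_rot":[0,0,0],"hand":1},{"xyz":[0,0,-0.7],"delta_rot":[0,0,0],"hand":1},{"xyz":[0,0,-0.7],"delta_rot":[0,0,0],"hand":0.45},{"xyz":[0,0,-0.7],"delta_rot":[0,0,0],"hand":0.3},{"xyz":[0,0,-0.7],"delta_rot":[0,0,0],"hand":0}]' 
python3 -m handwheel '[{"xyz":[0,0,0],"delta_rot":[0,0,0],"hand":-0.3},{"xyz":[0,0,0],"delta_rot":[0,0,0],"hand":-0.3},{"xyz":[0,0,-5],"delta_rot":[0,0,0],"hand":-0.3},{"xyz":[0,0,-20],"delta_rot":[0,0,0],"hand":-0.3},{"xyz":[0,0,-40],"delta_rot":[0,0,0],"hand":-0.3}]'
python3 -m handwheel '[{"xyz":[0,0,-25],"delta_rot":[0,0,0],"hand":-0.3},{"xyz":[0,0,-60],"delta_rot":[0,0,0],"hand":-0.3},{"xyz":[-20,50,-80],"delta_rot":[0,0,0],"hand":-0.3},{"xyz":[-20,100,-80],"delta_rot":[0,0,0],"hand":-0.3},{"xyz":[-20,150,-80],"delta_rot":[0,0,0],"hand":-0.3}]'
python3 - <<'E'
from h import *
import cv2
for n in("top","side"): cv2.imwrite(f"pics/{n}8.png",vision.capture(n)[:,:,::-1])
c=cv2.imread("pics/side8.png")[165:265,180:280];d=cv2.imread("pics/top8.png")[190:290,210:310]
cv2.imwrite("pics/c9.png",cv2.resize(np.hstack([c,d]),None,fx=4,fy=4,interpolation=cv2.INTER_CUBIC))
E
```

```text
time_s: 23.3
position: [0.4474, 0.0667, 0.145]
tcp_rot: [[0.999, -0.043, -0.002], [-0.043, -0.999, 0.0], [-0.002, -0.0, -1.0]]
force: [1.5, -0.6, 0.2]
opening: 0.392
grasp_force: 0.0
time_s: 23.92
position: [0.4481, 0.0666, 0.1858]
tcp_rot: [[0.999, -0.043, -0.001], [-0.043, -0.999, 0.0], [-0.001, -0.0, -1.0]]
force: [-0.6, 1.0, -0.5]
opening: 0.652
grasp_force: 0.0
time_s: 24.55
position: [0.4219, -0.0837, 0.2664]
tcp_rot: [[0.999, -0.042, 0.002], [-0.042, -0.999, -0.001], [0.002, 0.001, -1.0]]
force: [0.7, -0.0, -0.1]
opening: 0.646
grasp_force: 0.0
```

View pics/c9.png

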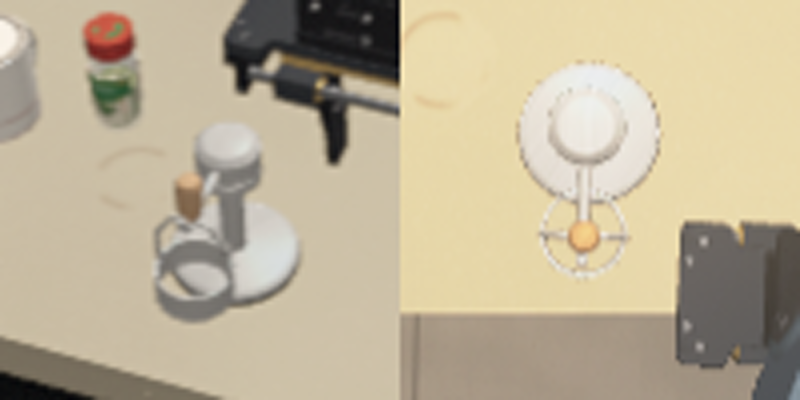

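The cutter hangs upright and the knob is over the trough at about (356,249) in the top image. I'll let it settle, then compare the hook angle and the cutter's motion.

```bash
for i in 1 2; do python3 -m handwheel '[{"xyz":[0,0,0],"delta_rot":[0,0,0],"hand":-0.3},{"xyz":[0,0,0],"delta_rot":[0,0,0],"hand":-0.3},{"xyz":[0,0,0],"delta_rot":[0,0,0],"hand":-0.3},{"xyz":[0,0,0],"delta_rot":[0,0,0],"hand":-0.3},{"xyz":[0,0,0],"delta_rot":[0,0,0],"hand":-0.3}]' | head -1; done
python3 - <<'E'
from h import *
import cv2
b=vision.capture("top")[:,:,::-1]; cv2.imwrite("pics/top9.png",b)
for n in ("top3","top8","top9"):
    im=cv2.imread(f"pics/{n}.png").astype(int); d=im[:,:,2]-im[:,:,0]; o=[]
    for r in (232,234,241,242,243):
        row=d[r,250:262];bg=np.median(d[r,300:330]); g=im[r,250:262].sum(1)
        w=np.clip(bg-15-row,0,None) if r>240 else g-g.min(); o.append(round((w*np.arange(250,262)).sum()/max(w.sum(),1),2))
    h=cv2.cvtColor(im.astype(np.uint8),cv2.COLOR_BGR2HSV); k=np.argwhere((h[235:265,245:270,1]>115)&(h[235:265,245:270,0]<22))
    print(n,o,"knob",k.mean(0)+[235,245] if len(k) else None,len(k))
print(bot.read_state()["time_s"])
E
```

```text
time_s: 25.28
time_s: 25.9
top3 [np.float64(255.71), np.float64(255.74), np.float64(255.47), np.float64(255.49), np.float64(255.49)] knob None 0
top8 [np.float64(255.75), np.float64(255.72), np.float64(255.48), np.float64(255.49), np.float64(255.49)] knob [249.6875 255.3125] 16
top9 [np.float64(255.74), np.float64(255.72), np.float64(255.52), np.float64(255.5), np.float64(255.49)] knob [249.7368 255.3684] 19
25.95
```

The hook has not moved (under 0.1 px) and the cutter hangs still, so I'm handing in.

Run:
```python
from h import *
print(plane("top",255.35,249.7,.1705))
from rig import workorder
print(workorder.hand_in())
```

```text
[0.4467 0.0649 0.1705]
the job is handed in; nothing more can be done
None
```

The job is handed in at about 26 s, result not shown: the hook was pushed firmly onto its stop (about 13.6 N) and had not moved in the last picture, with the cutter hanging still on it by its bail; the mug, glass and jar were not touched.

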